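Screw a dust-hose elbow into its coupling

ROBOT

A 7-joint arm with a two-finger parallel gripper is mounted at the origin on the work surface. World frame = base frame: x ahead of the robot, y to its left, z up, the work surface at z = 0. Lengths are in m, angles in degrees, forces in N, time in s.
With the tool pointing down it reaches from about 0.35 to 0.9 m from the base axis. Payload 19.9 kg.
Tool frame: the origin (TCP) lies midway between the tips of the shut fingers; the grasp point (between the pads) lies env.grip_depth behind it (env.grip_depth is the distance from the TCP to the grasp point, in m); y points along the fingers, x is the direction in which the jaws open and shut, and the axes are right-handed (so a half turn about y gives the same grasp; the last joint's range is limited). The gripper opens to 85 mm and grips with 20 to 120 N. Pads are 22 mm wide; open, the fingers measure 114 mm over their backs; the gripper's body (76 mm by 85 mm) begins 54 mm behind the grasp point. The pads swing forward as they close: fully open they stand 13 mm farther back than shut.
Start: joints at [63.856, 23.915, -0.59, 92.452, 0.269, 63.638, -3.037], TCP at [0.252, -0.572, 0.231] pointing down, gripper open.
Joint ranges: [-161.28, 161.28], [-22.2, 115.67], [-73.04, 71.86], [3.21, 147.25], [-68.34, 248.33], [10.77, 114.83], [-161.83, 161.83]. Speed limits (degrees/s): [108.29, 108.29, 136.94, 136.94, 172.46, 172.46, 172.46].

INTERFACE

Orientations are given as [roll, pitch, yaw] about the fixed x, y, z axes, in that order (R = Rz(yaw) Ry(pitch) Rx(roll)).
In Python, from bench import env gives the robot as it stands.
- The arm moves only by the tool drive_tool, never from a script. Its argument "series" is a list of rows, each a list of 5 numbers: the opening in per cent of the stroke, from 0 (shut) to 100 (fully open), then the shift along the tool's x, y, z in mm, then the turn about the tool's y in rad. A call has exactly 10 rows; each row shifts and turns the commanded pose from where the row before left it, along the tool's axes as they then stand; what a row does not reach is not made up. A row lasts 1/8 s, in which the tool goes at most 62.5 mm and 10.7 degrees, less where a joint would pass 70% of its speed; a pose out of reach is approached as far as the arm can. A call with a gripper value outside its range is refused whole. The fingers move at their own pace and stop on an object; "grip_force" is the grip in N (left out, the last holds). Time passes only in rows, so rows that do not move let the fingers close, or fill a call up. It gives the time, the measured TCP pose, the force and the opening at its end, in the units of the state.
- env.read_state(): the state, without advancing time (a new reading comes with each control period).
- env.grab_frame(name): name is "scene" or "top" or "wrist"; returns a dict with "image" (420x560x3 uint8, red, green, blue), "depth" (420x560 float32, m along the optical axis (not along the pixel's ray), 0 where there is no reading), "fov_y" (degrees; the focal length in pixels is half the picture's height over the tangent of half this angle, whatever the lens; pixels are square), "cx", "cy" (the principal point, pixels), "R" (3x3) and "t" (3): a world point X has camera coordinates R X + t. Camera axes: x right, y down, z forward; pixel columns grow to the right and rows downward; lengths in m; the calibration is good to about 2 mm. The wrist camera is an equidistant fisheye: a pixel r from the principal point sees the ray r / f radians off the axis. A picture is of the moment at which its call begins.
- env.job_done(): hands the job in, once; it reports no verdict.
Trained networks look in a picture, given as the dict that the camera call returned (one of the last four; its "shot" number tells which), for a name from the list of things; names that differ only in an ending like _2 or _b are one class to them, and where a whole thing is asked for, a point or a joint stands for the part that bears it (a point fixed in the world has none). Each returns a list of dicts, best first, with "p" (0 to 1); they miss things now and then, are a little off and sometimes report something else, mostly with a low value. They report only what shows in the picture. A call takes as long as a camera call. They do not tell look-alikes from the thing itself.
- env.boxes_of(label, picture): "position" ([x, y, z] in m, in world coordinates, good to about 4 mm: the middle of the surface that is visible of it).
- env.cut_out(label, picture): "pixels" (420x560 bool, what is visible of it).
- env.pinpoint(label, picture): "position" ([x, y, z] in m, in world coordinates, good to about 4 mm: a listed point, or the origin of a listed thing).
The state is a dict: "time_s": time; "joint_pos": joint angles; "qd": joint speeds; "joint_efforts": joint torques, N m; "eef_pos": TCP position; "orientation": TCP orientation; "contact_force": force on the tool from outside, world axes, zero at the start; "ft_torque": the same for the moment, N m; "opening": opening from 0.0 (shut) to 1.0 (fully open).
Only numpy, scipy, OpenCV 4.12 (cv2) and the standard library are available. Lean on these libraries where they do the work, as an engineer would, in place of code of your own. Each camera call takes 0.05 s, during which the arm holds its last target.

TASK

Pick up the blue hose elbow and screw it down into the grey coupling held in the vise, turning clockwise, until you feel it come up against the rubber washer inside. Then give it a further eighth of a turn and stop, so that the washer is nipped but not crushed. Let go and leave it there, without forcing the thread or disturbing the other things on the bench.

Things in the scene. Friction and masses are not known exactly. Their poses are not given: they have to be found in the camera images.
- elbow: Blue plastic 90-degree hose elbow, 0.12 kg, standing upright on its round nose. Origin: centre of the nose's underside; z up the stem; x along the hose barb. Stem 30 mm diameter, 30 mm long, with three short thread turns (39 mm across, 120 degrees apart, one under the barb). Flange 54 mm diameter, 30 to 36 mm up, yellow ticks, one under the barb. Barb 31 mm diameter, 56 mm up, to x = 57 mm.
- elbow_grip (a point): Best grip point on the elbow: on its z axis, 61 mm above the nose, in the square head (34 x 34 mm, 36 to 78 mm up). Grip across the two side faces at y = +-17 mm, fingers coming down beside the barb. Axes as the elbow's.
- mouth (a point): Centre of the open top of the grey coupling, z up, x to one of its three yellow rim ticks, 120 degrees apart. 33 mm clear between the thread ridges inside. With the barb over any tick (or up to 30 degrees anticlockwise of it, seen from above) the elbow, upright and centred within 1.5 mm, drops in; 10 degrees clockwise of the tick it stays up on the ridge, 7 mm higher.
- drop_in (a point): Point on the coupling's axis 11.9 mm below the mouth, where the nose rests once dropped in. From there it screws: right-hand three-start thread, clockwise seen from above goes in, 21 mm down per full turn, 1.2 mm up-and-down and 1.5 mm sideways play. The thread holds by itself when let go.
- coupling: Grey coupling, fixed upright in the vise, 54 mm diameter, 60 mm long; origin centre of its underside, axes as the mouth's. In its bore lies a springy rubber washer, top 14 to 21 mm below the mouth, different each time: met after 35 to 175 degrees of turn. There the torque starts to climb; under a light 4 N push the elbow stops sinking for some 0.5 to 1 mm, then is drawn down again.
- vise: Dark steel drill-press vise fixed to the bench, about 250 mm long with its screw and cross handle (towards -x of its frame), 150 mm wide at its foot. Origin: under the coupling's axis, on the bench; z up. Jaw tops 66 mm high, the coupling's mouth 88 mm high.
- hose_clamp: Bystander: steel hose clamp ring lying flat, 45 mm across, 12 mm high. Origin: centre of its underside.
- glue_bottle: Bystander: white glue bottle with orange cap, 56 mm diameter, 150 mm high, standing. Origin: centre of its underside.
- screwdriver: Bystander: green-handled screwdriver lying on the bench, 200 mm long. Its x axis runs along it towards the tip.
Mind the look-alikes: they are no part of the job. Leave any orange or turquoise look-alike of the elbow alone.

How it is judged (in metres and radians):
On the way:
1. the elbow stands in the coupling's mouth, its thread started (z of elbow in the frame of mouth below -0.0105 m and horizontal distance between elbow and mouth below 0.004 m), for 0.2 s.
At the end, for the whole second after the job is handed in: the elbow stands screwed into the coupling, upright, centred within 4 mm and at rest, let go of, pressing on the washer with 11 to 24.5 N, as it does some 28 to 63 degrees after the thread begins to squeeze it (45 degrees gives about 17 N) (contact force between elbow and washer_c0 between 11 and 24.5 N and z of elbow in the frame of mouth below -0.013 m and horizontal distance between elbow and mouth below 0.004 m and angle between elbow's own z axis and vertical below 0.1 rad and linear speed of elbow below 0.01 m/s); the robot touches nothing.
It fails at once if the washer is crushed by overtightening (contact force between elbow and washer_c0 above 31 N).
It fails at once if the elbow is forced against the coupling (contact force between elbow and coupling above 70 N).
It fails at once if a bystander is disturbed (distance of any of hose_clamp, glue_bottle, screwdriver from where it was at the start of the episode above 0.02 m).
It also fails if it takes over 67 s, if anything falls off the work surface, if the arm or the gripper's body presses on something with over 40 N, if the wrist force passes 120 N, or if a joint passes its speed limit or range.

## Working session

There is one attempt and no reset: what is moved stays moved. The work goes in short steps, Python scripts to look and compute and a tool call to move; the robot and the scene stay as the last step left them, time stands still between calls to the robot, and variables do not carry over. Pictures are saved under pics/ and viewed, and the job is handed in when it is done.

Besides the shell and the picture viewer there is one more tool, called after "Call:" as name(argument=value, ...), one argument or row to a line, values as JSON. drive_tool: Moves the arm, as the interface text tells. Its arguments: {"type":"object","properties":{"series":{"type":"array"},"grip_force":{"type":"number"}},"required":["series"]}

```bash
ls; mkdir -p pics; cat > h.py <<'E'
from bench import env
import numpy as np, cv2
def save(f,n): cv2.imwrite(n,f['image'][...,::-1].copy())
E
python3 - <<'E'
from h import *
print(env.grip_depth); print(env.read_state())
for n in ('scene','top','wrist'):
    f=env.grab_frame(n); save(f,f'pics/{n}0.png')
    print(n,f['fov_y'],f['cx'],f['cy'],np.round(f['R'],3).tolist(),f['t'])
    np.savez(f'pics/{n}0.npz',**{k:v for k,v in f.items()})
    for l in ('elbow','elbow_grip','mouth','vise','coupling','hose_clamp','glue_bottle','screwdriver'):
        print(l,[(np.round(d['position'],4).tolist(),round(d['p'],2)) for d in env.pinpoint(l,f)])
print(env.read_state()['time_s'])
E
```

```text
pics
0.0187
{'time_s': 0.0, 'joint_pos': array([63.85687155, 23.94853483, -0.58931317, 92.48681516,  0.26931416,
       63.63615944, -3.03755952]), 'qd': array([ 0.03918313, -0.0952104 ,  0.04045407, -0.10675115,  0.01239703,
       -0.02623101,  0.01809318]), 'joint_efforts': array([-8.46258281e-04, -8.64453006e+01,  6.78443033e-01, -4.34893441e+01,
        1.90916494e-02,  7.51544401e-03,  2.21582189e-05]), 'eef_pos': array([ 0.25170955, -0.57169069,  0.23064547]), 'orientation': array([-9.00056624e+01,  6.99351122e-02, -6.62359629e+01]), 'contact_force': array([ 0.67087525, -0.68081555, -0.40316037]), 'ft_torque': array([0.00926877, 0.07107876, 0.02176548]), 'opening': 0.9999306451570615}
scene 49.945747794724795 277.7726958058801 211.95868861116205 [[0.739, 0.674, 0.001], [0.439, -0.48, -0.76], [-0.512, 0.562, -0.65]] [-0.42876874 -0.2100075   1.47801856]
elbow [([0.5119, 0.1464, 0.001], 0.93), ([0.4458, 0.042, -0.0032], 0.91), ([0.394, 0.2081, 0.0009], 0.78), ([0.6223, 0.1001, 0.0005], 0.57)]
elbow_grip [([0.3969, 0.2087, 0.0608], 0.77), ([0.5065, 0.1459, 0.0633], 0.75), ([0.439
[... 685 characters left out ...]
15, 0.0642], 0.94), ([0.3964, 0.2067, 0.0613], 0.83), ([0.5099, 0.1466, 0.0636], 0.75), ([0.6274, 0.0985, 0.0587], 0.57)]
mouth [([0.4706, -0.2168, 0.0883], 0.81)]
vise [([0.4764, -0.214, -0.0012], 0.87), ([0.4743, -0.2186, 0.0867], 0.66)]
coupling [([0.4728, -0.2167, 0.026], 0.63)]
hose_clamp [([0.5826, -0.3908, 0.0003], 0.67)]
glue_bottle [([0.5761, 0.3781, -0.0033], 0.83)]
screwdriver [([0.7572, -0.0208, 0.0027], 0.66)]
wrist 65.70646984690485 277.5676974727519 208.97246888335792 [[0.404, -0.915, -0.0], [-0.884, -0.39, 0.259], [-0.237, -0.104, -0.966]] [-0.62482426 -0.03516006  0.3777093 ]
elbow []
elbow_grip []
mouth []
vise []
coupling []
hose_clamp []
glue_bottle []
screwdriver []
1.35
```

View pictures.

View pics/scene0.png

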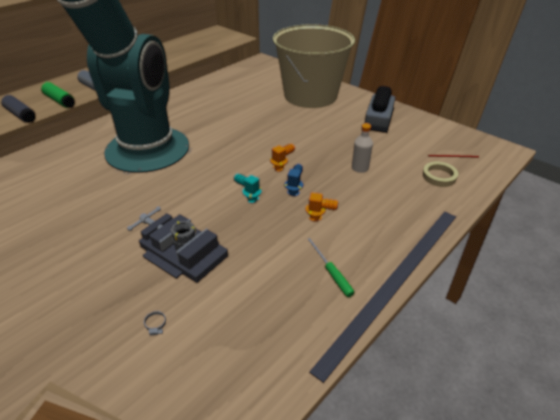

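View pics/top0.png

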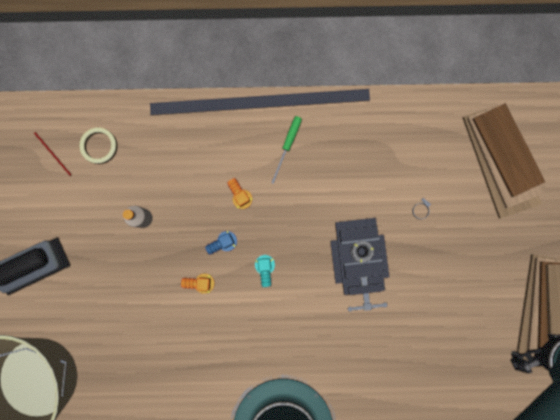

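View pics/wrist0.png

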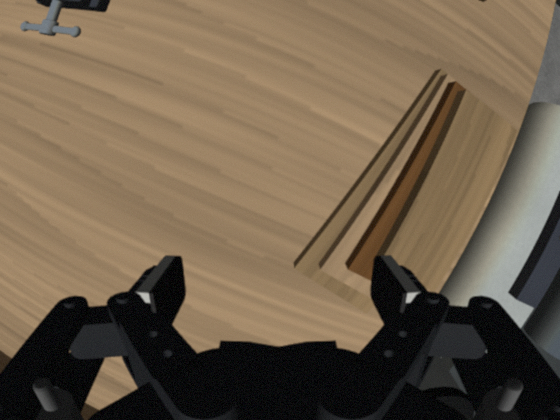

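```bash
python3 - <<'E'
from h import *
t=cv2.imread('pics/top0.png'); s=cv2.imread('pics/scene0.png')
a=cv2.resize(t[210:290,180:290],(550,400),interpolation=cv2.INTER_CUBIC)
b=cv2.resize(t[225:275,337:392],(440,400),interpolation=cv2.INTER_CUBIC)
c=cv2.resize(s[150:210,260:330],(467,400),interpolation=cv2.INTER_CUBIC)
d=cv2.resize(s[210:255,155:215],(467,350),interpolation=cv2.INTER_CUBIC)
cv2.imwrite('pics/c1.png',a);cv2.imwrite('pics/c2.png',b);cv2.imwrite('pics/c3.png',c);cv2.imwrite('pics/c4.png',d)
E
```

```text
(no output)
```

View pics/c1.png

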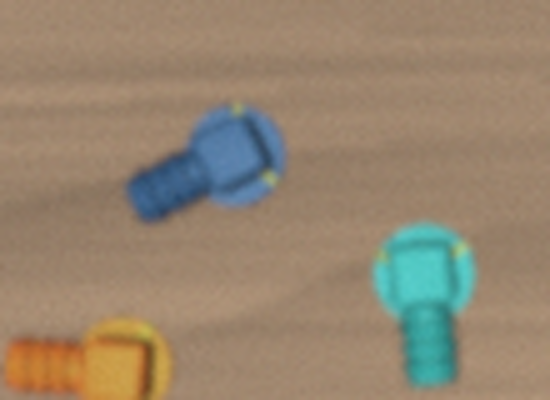

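View pics/c2.png

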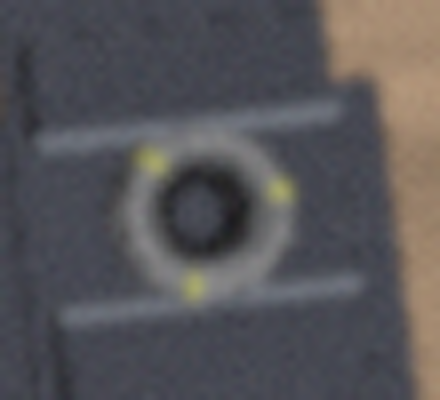

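```bash
cat >> h.py <<'E'
def cloud(f):
    h=f['image'].shape[0]; F=h/2/np.tan(np.radians(f['fov_y'])/2)
    v,u=np.mgrid[0:h,0:f['image'].shape[1]]; z=f['depth']
    P=np.stack([(u-f['cx'])/F*z,(v-f['cy'])/F*z,z],-1)
    return (P-f['t'])@f['R']   # R^T (P-t)
def cloud_fish(f):
    h=f['image'].shape[0]; F=h/2/np.tan(np.radians(f['fov_y'])/2)
    v,u=np.mgrid[0:h,0:f['image'].shape[1]]; z=f['depth']
    a=u-f['cx'];b=v-f['cy'];r=np.hypot(a,b)+1e-9;th=r/F;k=np.tan(th)/r
    P=np.stack([a*k*z,b*k*z,z],-1)
    return (P-f['t'])@f['R']
def hsv(f): return cv2.cvtColor(f['image'],cv2.COLOR_RGB2HSV)
E
python3 - <<'E'
from h import *
for n in('top','scene'):
    f=dict(np.load(f'pics/{n}0.npz')); f={k:(v if v.ndim else v.item()) for k,v in f.items()}
    P=cloud(f);H=hsv(f)
    m=(H[...,0]>100)&(H[...,0]<125)&(H[...,1]>120)&(np.linalg.norm(P[...,:2]-[.51,.146],axis=-1)<.09)
    print(n,m.sum())
    for lo,hi in((.02,.04),(.045,.074),(.074,.085)):
        q=P[m&(P[...,2]>lo)&(P[...,2]<hi)]
        if len(q): print(lo,len(q),q.mean(0).round(4),q.min(0).round(4),q.max(0).round(4))
    q=P[m&(P[...,2]>.074)]
    if len(q)>10:
        c,wh,an=cv2.minAreaRect((q[:,:2]*1000).astype(np.float32)); print('top rect',c,wh,an)
    q=P[m&(P[...,2]>.05)][:,:2]
    w,V=np.linalg.eigh(np.cov(q.T)); print('axis',np.degrees(np.arctan2(V[1,1],V[0,1])))
    y=(H[...,0]>22)&(H[...,0]<36)&(H[...,1]>110)&(H[...,2]>90)&(np.linalg.norm(P[...,:2]-[.473,-.217],axis=-1)<.035)&(P[...,2]>.07)
    k,L,st,ce=cv2.connectedComponentsWithStats(y.astype(np.uint8))
    for i in range(1,k):
        p=P[L==i].mean(0); print('tick',ce[i],st[i,4],p.round(4))
    rim=(np.abs(P[...,2]-.088)<.004)&(np.linalg.norm(P[...,:2]-[.473,-.217],axis=-1)<.04)
    q=P[rim]; (c,r)=cv2.minEnclosingCircle((q[:,:2]*1000).astype(np.float32)); print('rim',len(q),c,r,q.mean(0))
E
```

```text
top 248
0.02 4 [0.5178 0.1337 0.0362] [0.5061 0.1235 0.0346] [0.5256 0.1534 0.0375]
0.045 130 [0.4946 0.1686 0.0684] [0.4774 0.1228 0.05  ] [0.5246 0.1924 0.074 ]
0.074 112 [0.5072 0.1435 0.0781] [0.4878 0.1226 0.074 ] [0.524  0.1781 0.0845]
top rect (503.3204040527344, 153.31271362304688) (32.781959533691406, 57.65489959716797) 22.101051330566406
axis 117.10712378794211
rim 161 (472.1090087890625, -215.34596252441406) 28.109737396240234 [ 0.47110133 -0.21536544  0.08747557]
scene 287
0.02 57 [0.5213 0.1288 0.0342] [0.5047 0.1155 0.0217] [0.5357 0.1601 0.0396]
0.045 123 [0.5157 0.1404 0.0617] [0.489  0.1209 0.0452] [0.5322 0.1879 0.0739]
0.074 63 [0.5151 0.1404 0.0767] [0.4994 0.1222 0.0741] [0.5306 0.158  0.0791]
top rect (513.635986328125, 141.0181121826172) (26.66290283203125, 32.08738327026367) 23.58243751525879
axis 114.07897987287892
tick [178. 222.] 1 [ 0.4525 -0.2113  0.0868]
tick [176. 234.] 5 [ 0.4827 -0.2407  0.0873]
rim 163 (475.3070373535156, -216.94430541992188) 28.786436080932617 [ 0.47707626 -0.21856863  0.08665036]
```

Call:
drive_tool(
  series=[
    [100, -42, 0, 40, 0],
    [100, -42, 0, 40, 0],
    [100, -42, 0, 40, 0],
    [100, -42, 0, 40, 0],
    [100, -42, 0, 40, 0],
    [100, -42, 0, 40, 0],
    [100, -42, 0, 40, 0],
    [100, -42, 0, 40, 0],
    [100, -42, 0, 40, 0],
    [100, -42, 0, 40, 0],
  ],
)

```text
time_s: 2.6
eef_pos: [0.4491, -0.0246, 0.2317]
orientation: [-90.0, -0.0, -66.2]
contact_force: [0.7, -1.3, 0.0]
opening: 1.0
```

Call:
drive_tool(
  series=[
    [100, 0, 0, 0, -0.164],
    [100, 0, 0, 0, -0.164],
    [100, 0, 0, 0, -0.164],
    [100, 0, 0, 0, -0.164],
    [100, 0, 0, 0, -0.164],
    [100, 0, 0, 0, -0.164],
    [100, 0, 0, 0, -0.164],
    [100, 0, 0, 0, -0.164],
    [100, 0, 0, 0, -0.164],
    [100, 0, 0, 0, -0.164],
  ],
)

```text
time_s: 3.85
eef_pos: [0.4487, -0.0264, 0.2314]
orientation: [-90.0, -0.0, 28.0]
contact_force: [-0.1, -0.3, -0.6]
opening: 1.0
```

```bash
cat >> h.py <<'E'
from scipy.spatial.transform import Rotation as Ro
def toolR(s): return Ro.from_euler('xyz',s['orientation'],degrees=True).as_matrix()
def delta(s,target): return toolR(s).T@(np.array(target)-s['eef_pos'])*1000
E
python3 - <<'E'
from h import *
s=env.read_state(); print(s['eef_pos'],s['orientation'],s['joint_pos'].round(1)); print(delta(s,[.508,.145,.200]))
E
```

```text
[ 0.44872497 -0.02641445  0.23138014] [-9.00070762e+01 -6.34021440e-03  2.80401374e+01] [ 30.5   7.6 -33.4 115.4   4.9  58.4  22.9]
[132.89397647  31.37960104 123.4328395 ]
```

Call:
drive_tool(
  series=[
    [100, 33, 8, 31, 0],
    [100, 33, 8, 31, 0],
    [100, 33, 8, 31, 0],
    [100, 34, 7, 30, 0],
    [100, 0, 0, 0, 0],
    [100, 0, 0, 0, 0],
    [100, 0, 0, 0, 0],
    [100, 0, 0, 0, 0],
    [100, 0, 0, 0, 0],
    [100, 0, 0, 0, 0],
  ],
)

```text
time_s: 5.1
eef_pos: [0.5092, 0.1442, 0.2004]
orientation: [-90.0, -0.0, 27.7]
contact_force: [0.4, 0.0, 0.2]
opening: 0.997
```

```bash
python3 - <<'E'
from h import *
s=env.read_state(); print(s['eef_pos'],s['orientation'],s['joint_pos'].round(1))
f=env.grab_frame('wrist'); save(f,'pics/wrist1.png'); np.savez('pics/wrist1.npz',**f)
for l in ('elbow','elbow_grip'):
    print(l,[(np.round(d['position'],4).tolist(),round(d['p'],2)) for d in env.pinpoint(l,f)])
P=cloud_fish(f);H=hsv(f)
m=(H[...,0]>100)&(H[...,0]<125)&(H[...,1]>120)&(np.linalg.norm(P[...,:2]-[.51,.146],axis=-1)<.09)
print(m.sum())
hz=P[m][:,2]; print(np.histogram(hz,bins=np.arange(0,.1,.01)))
q=P[m&(P[...,2]>.0765)&(P[...,2]<.0795)]; print(q.mean(0))
c,wh,an=cv2.minAreaRect((q[:,:2]*1000).astype(np.float32)); print('top rect',c,wh,an)
vis=f['image'].copy(); vis[m&(P[...,2]>.0765)&(P[...,2]<.0795)]=[255,0,0]; cv2.imwrite('pics/wrist1m.png',vis[...,::-1])
E
```

```text
[0.50918252 0.14415128 0.20036402] [-9.00029674e+01 -1.91034279e-03  2.77120304e+01] [ 12.1  19.9 -37.8 106.9  14.2  57.9  -3.9]
elbow [([0.4428, 0.0421, 0.0023], 0.94), ([0.6203, 0.1019, 0.0034], 0.85), ([0.3964, 0.2063, 0.0017], 0.81), ([0.5067, 0.1438, 0.0009], 0.66)]
elbow_grip [([0.5094, 0.1426, 0.0578], 0.91), ([0.4001, 0.2045, 0.0625], 0.89), ([0.6179, 0.1024, 0.0608], 0.72), ([0.4425, 0.039, 0.0599], 0.71)]
6077
(array([   0,    0,    0,  400,    7,   20, 1254, 1618,    0]), array([0.  , 0.01, 0.02, 0.03, 0.04, 0.05, 0.06, 0.07, 0.08, 0.09]))
[0.50796671 0.14267718 0.07761435]
top rect (508.1065673828125, 142.83848571777344) (31.267948150634766, 30.367229461669922) 25.104534149169922
```

View pics/wrist1.png

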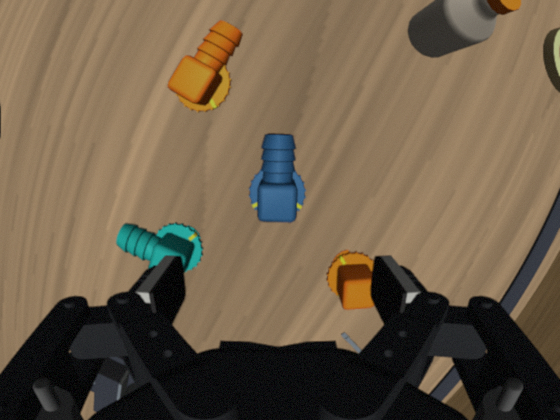

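View pics/wrist1m.png

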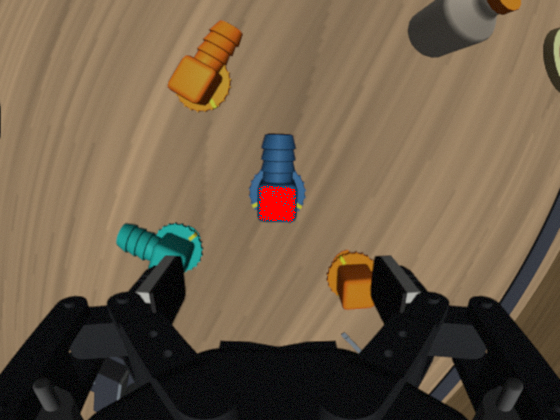

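```bash
python3 - <<'E'
from h import *
f=dict(np.load('pics/wrist1.npz')); f={k:(v if v.ndim else v.item()) for k,v in f.items()}
P=cloud_fish(f);H=hsv(f)
m=(H[...,0]>95)&(H[...,0]<128)&(H[...,1]>110)&(np.linalg.norm(P[...,:2]-[.508,.143],axis=-1)<.075)
yaw=np.radians(27.71); ex=np.array([np.cos(yaw),np.sin(yaw)]); ez=np.array([-np.sin(yaw),np.cos(yaw)])
c0=np.array([.5092,.1442])
q=P[m&(P[...,2]>.0755)&(P[...,2]<.08)]; a=(q[:,:2]-c0)@ex*1e3; b=(q[:,:2]-c0)@ez*1e3
print('head x',np.percentile(a,[0,2,50,98,100]).round(1),'z',np.percentile(b,[0,2,50,98,100]).round(1))
q=P[m&(P[...,2]>.05)&(P[...,2]<.0745)]; a=(q[:,:2]-c0)@ex*1e3; b=(q[:,:2]-c0)@ez*1e3
for lo in range(14,60,6):
    k=(b>lo)&(b<lo+6)
    if k.sum()>10: print(lo,k.sum(),a[k].min().round(1),a[k].max().round(1),((a[k].min()+a[k].max())/2).round(2), q[k][:,2].max().round(4))
# edges of head: left/right boundaries
q=P[m&(P[...,2]>.0755)&(P[...,2]<.08)]; a=(q[:,:2]-c0)@ex*1e3; b=(q[:,:2]-c0)@ez*1e3
L=[];
for lo in np.arange(-14,14,2):
    k=(b>lo)&(b<lo+2)
    if k.sum()>5: L.append((lo+1,a[k].min(),a[k].max()))
L=np.array(L);print(L.round(1)); print(np.degrees(np.arctan(np.polyfit(L[2:-2,0],L[2:-2,1],1)[0])),np.degrees(np.arctan(np.polyfit(L[2:-2,0],L[2:-2,2],1)[0])))
# flange
q=P[m&(P[...,2]>.033)&(P[...,2]<.039)]; (c,r)=cv2.minEnclosingCircle((q[:,:2]*1000).astype(np.float32)); print('flange',c,r,len(q))
E
```

```text
head x [-17.9 -16.8  -1.6  12.8  14.4] z [-16.8 -15.4  -0.3  13.9  14.9]
14 257 -16.8 12.3 -2.26 0.0745
20 206 -15.6 13.1 -1.23 0.0719
26 218 -14.8 12.3 -1.23 0.0719
32 208 -14.6 12.2 -1.23 0.0724
38 207 -13.8 12.2 -0.82 0.0709
44 212 -13.7 12.9 -0.39 0.0724
50 197 -12.8 11.2 -0.8 0.0707
56 30 -10.2 9.4 -0.4 0.0693
[[-13.  -17.   13.8]
 [-11.  -17.9  13.8]
 [ -9.  -17.8  13.7]
 [ -7.  -17.   12.9]
 [ -5.  -17.8  12.8]
 [ -3.  -17.7  13.6]
 [ -1.  -16.9  13.6]
 [  1.  -17.7  13.6]
 [  3.  -17.7  13.5]
 [  5.  -16.8  13.5]
 [  7.  -17.6  14.4]
 [  9.  -17.6  13.5]
 [ 11.  -17.5  13.5]
 [ 13.  -16.7  13.4]]
0.3227945737356366 2.0397309592122808
flange (507.8511657714844, 143.2481231689453) 26.601112365722656 407
```

Call:
drive_tool(
  series=[
    [100, -1.7, 30, -0.5, 0.02],
    [100, 0, 30, 0, 0],
    [100, 0, 30, 0, 0],
    [100, 0, 25, 0, 0],
    [100, 0, 15, 0, 0],
    [100, 0, 10, 0, 0],
    [100, 0, 10, 0, 0],
    [100, 0, 10, 0, 0],
    [100, 0, 0, 0, 0],
    [100, 0, 0, 0, 0],
  ],
)

```text
time_s: 6.5
eef_pos: [0.5081, 0.1432, 0.0406]
orientation: [-90.0, -0.0, 26.6]
contact_force: [0.7, 0.0, 0.9]
opening: 0.998
```

```bash
python3 - <<'E'
from h import *
s=env.read_state(); print(s['eef_pos'],s['orientation'],s['contact_force'])
f=env.grab_frame('wrist'); save(f,'pics/wrist2.png')
E
```

```text
[0.50807631 0.1432357  0.04055924] [-8.99993842e+01 -1.89318063e-02  2.65841786e+01] [0.71395476 0.03344486 0.8837114 ]
```

View pics/wrist2.png

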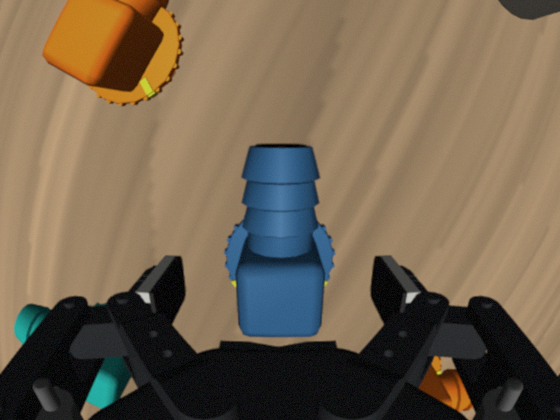

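Call:
drive_tool(
  series=[
    [40, 0, 0, 0, 0],
    [30, 0, 0, 0, 0],
    [20, 0, 0, 0, 0],
    [20, 0, 0, 0, 0],
    [20, 0, 0, 0, 0],
    [20, 0, 0, 0, 0],
    [20, 0, 0, 0, 0],
    [20, 0, 0, 0, 0],
    [20, 0, 0, 0, 0],
    [20, 0, 0, 0, 0],
  ],
  grip_force=70,
)

```text
time_s: 7.8
eef_pos: [0.508, 0.1432, 0.0404]
orientation: [-90.0, -0.0, 26.6]
contact_force: [2.3, 0.5, 4.3]
opening: 0.392
```

```bash
python3 - <<'E'
from h import *
s=env.read_state(); print(s['eef_pos'],s['orientation'],s['contact_force'],s['ft_torque'])
f=env.grab_frame('wrist'); save(f,'pics/wrist3.png')
E
```

```text
[0.50802097 0.14319487 0.04036957] [-8.99972293e+01 -1.44875863e-02  2.65873804e+01] [2.27501308 0.51477829 4.28292426] [ 0.1260876  -0.50899884 -0.03106363]
```

View pics/wrist3.png

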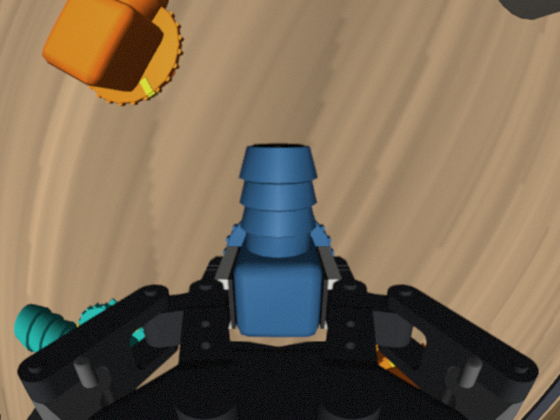

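Call:
drive_tool(
  series=[
    [20, 0, -10, 0, 0],
    [20, 0, -25, 0, 0],
    [20, 0, -35, 0, 0],
    [20, 0, -40, 0, -0.1],
    [20, 0, -40, 0, -0.16],
    [20, 0, 0, 0, -0.18],
    [20, 0, 0, 0, -0.18],
    [20, 0, 0, 0, -0.18],
    [20, 0, 0, 0, -0.18],
    [20, 0, 0, 0, -0.16],
  ],
)

```text
time_s: 9.1
eef_pos: [0.5074, 0.1429, 0.1905]
orientation: [-89.9, 0.0, 92.2]
contact_force: [-0.2, 0.4, -1.0]
opening: 0.39
```

```bash
python3 - <<'E'
from h import *
s=env.read_state(); print(s['eef_pos'],s['orientation'],s['contact_force'],s['ft_torque'],s['joint_pos'].round(1))
print(delta(s,[.585,-.217,.19]))
E
```

```text
[0.50735711 0.14287381 0.19048643] [-8.99483198e+01  2.85772869e-02  9.22294302e+01] [-0.22052463  0.37345898 -1.01757533] [-0.05729692  0.00141532 -0.0125085 ] [ 22.7  24.4 -51.9 107.4  22.3  59.   53.8]
[-362.62151876    0.60994351  -63.58521176]
```

Call:
drive_tool(
  series=[
    [20, -42, 0, -7, 0],
    [20, -42, 0, -7, 0],
    [20, -42, 0, -7, 0],
    [20, -42, 0, -7, 0],
    [20, -42, 0, -7, 0],
    [20, -42, 0, -7, 0],
    [20, -42, 0, -7, 0],
    [20, -42, 0, -7, 0],
    [20, -26, 0, -7, 0],
    [20, 0, 0, 0, 0],
  ],
)

```text
time_s: 10.35
eef_pos: [0.5823, -0.2186, 0.19]
orientation: [-89.9, -0.0, 91.7]
contact_force: [-0.4, 0.6, -1.1]
opening: 0.389
```

```bash
python3 - <<'E'
from h import *
s=env.read_state(); print(s['eef_pos'],s['orientation'],s['contact_force'],s['joint_pos'].round(1))
f=env.grab_frame('wrist'); save(f,'pics/wrist4.png'); np.savez('pics/wrist4.npz',**f)
print([(np.round(d['position'],4).tolist(),round(d['p'],2)) for d in env.pinpoint('mouth',f)])
E
```

```text
[ 0.58232684 -0.21860219  0.18997512] [-8.99302319e+01 -2.07015788e-02  9.17361705e+01] [-0.43681073  0.57150129 -1.09151799] [ 49.9  32.8 -44.9  94.   25.2  63.9  89.9]
[([0.4735, -0.2152, 0.0831], 0.65)]
```

View pics/wrist4.png

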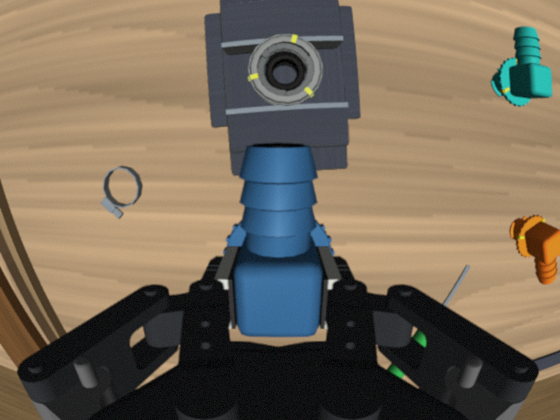

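```bash
cat >> h.py <<'E'
def ray_plane(f,u,v,zw):
    h=f['image'].shape[0]; F=h/2/np.tan(np.radians(f['fov_y'])/2)
    a=np.asarray(u,float)-f['cx'];b=np.asarray(v,float)-f['cy'];r=np.hypot(a,b)+1e-9;th=r/F;k=np.tan(th)/r
    d=np.stack([a*k,b*k,np.ones_like(a)],-1)@f['R']; C=-f['R'].T@f['t']
    return C+d*((zw-C[2])/d[...,2])[...,None]
E
python3 - <<'E'
from h import *
f=dict(np.load('pics/wrist4.npz')); f={k:(v if v.ndim else v.item()) for k,v in f.items()}
P=cloud_fish(f);H=hsv(f)
m0=np.linalg.norm(P[...,:2]-[.4735,-.2165],axis=-1)<.034
rim=m0&(P[...,2]>.084)&(P[...,2]<.092); q=P[rim]; print('rim z',np.median(q[:,2]),len(q))
c,r=cv2.minEnclosingCircle((q[:,:2]*1000).astype(np.float32)); print('depth enc',c,r,q.mean(0))
rim8=cv2.morphologyEx(rim.astype(np.uint8),cv2.MORPH_OPEN,np.ones((3,3)))
cs,h=cv2.findContours(rim8,cv2.RETR_CCOMP,cv2.CHAIN_APPROX_NONE)
for c in cs:
    if len(c)<40: continue
    w=ray_plane(f,c[:,0,0],c[:,0,1],.088)
    e=cv2.fitEllipse((w[:,:2]*1000).astype(np.float32)); print(len(c),e)
y=(H[...,0]>22)&(H[...,0]<36)&(H[...,1]>130)&(H[...,2]>110); y[110:]=0; y[:20]=0;y[:,:230]=0;y[:,330:]=0
k,L,st,ce=cv2.connectedComponentsWithStats(y.astype(np.uint8))
for i in range(1,k):
    if st[i,4]<8: continue
    w=ray_plane(f,ce[i][0],ce[i][1],.088); print(ce[i],st[i,4],w.round(4)); 
    d=w[:2]-[.4735,-.2165]; print(np.hypot(*d),np.degrees(np.arctan2(d[1],d[0])))
i=rim8>0; vis=f['image'].copy(); vis[i]=[255,0,0]; cv2.imwrite('pics/w4m.png',vis[:130,180:380,::-1])
E
```

```text
rim z 0.08735414123540916 2203
depth enc (473.2315673828125, -216.56358337402344) 28.526823043823242 [ 0.47371896 -0.21671379  0.08713708]
210 ((473.5171203613281, -216.6536407470703), (54.69211959838867, 54.934288024902344), 173.76377868652344)
185 ((473.5273742675781, -216.8091278076172), (39.94789505004883, 40.94551086425781), 176.48388671875)
[293.6         38.37142857] 35 [ 0.4494 -0.211   0.088 ]
0.02469505574277265 167.0459623684184
[253.86666667  75.96666667] 30 [ 0.4798 -0.2395  0.088 ]
0.02390190731028505 -74.62255912857829
[307.86666667  90.3       ] 30 [ 0.4895 -0.1992  0.088 ]
0.02356177100039187 47.300953713822125
```

```bash
python3 - <<'E'
from h import *
f=dict(np.load('pics/wrist4.npz')); f={k:(v if v.ndim else v.item()) for k,v in f.items()}
P=cloud_fish(f);H=hsv(f)
yaw=np.radians(91.736); ex=np.array([np.cos(yaw),np.sin(yaw)]); ez=np.array([-np.sin(yaw),np.cos(yaw)])
c0=np.array([.58233,-.21860])
m=(H[...,0]>95)&(H[...,0]<128)&(H[...,1]>110)&(np.linalg.norm(P[...,:2]-c0,axis=-1)<.075)
hd=m&(P[...,2]>.222)&(P[...,2]<.232)
q=P[hd]; print(np.median(q[:,2])); a=(q[:,:2]-c0)@ex*1e3; b=(q[:,:2]-c0)@ez*1e3
print('head x',np.percentile(a,[0,2,50,98,100]).round(1),'z',np.percentile(b,[0,2,50,98,100]).round(1),a.mean(),b.mean())
q=P[m&(P[...,2]>.19)&(P[...,2]<.224)]; a=(q[:,:2]-c0)@ex*1e3; b=(q[:,:2]-c0)@ez*1e3
for lo in range(14,60,6):
    k=(b>lo)&(b<lo+6)
    if k.sum()>10: print(lo,k.sum(),a[k].min().round(1),a[k].max().round(1),((a[k].min()+a[k].max())/2).round(2),b[k].max())
E
```

```text
0.22682836336204792
head x [-17.4 -16.   -0.1  15.5  18.5] z [-15.9 -13.4   3.9  16.6  46.3] -0.18268870139950052 3.2895429962790503
14 1501 -16.1 16.1 -0.01 19.99870307073408
20 804 -13.8 13.0 -0.38 25.964211226948542
26 1196 -15.4 15.3 -0.06 31.993768071726056
32 1018 -14.5 14.3 -0.09 37.99581762210735
38 1199 -14.0 14.0 0.02 43.99829890500586
44 1130 -14.8 14.2 -0.31 49.99414111956976
50 1199 -13.8 13.7 -0.08 55.994977758436164
56 435 -12.3 12.1 -0.12 58.6784398024869
```

```bash
python3 - <<'E'
from h import *
s=env.read_state(); print(delta(s,[.4740,-.2167,.145]))
E
```

```text
[  2.83145755  45.3868225  108.4107464 ]
```

Call:
drive_tool(
  series=[
    [20, 0.8, 0, 30, 0],
    [20, 1, 0, 30, 0],
    [20, 1, 0, 30, 0],
    [20, 0, 0, 18.4, 0],
    [20, 0, 0, 0, 0.065],
    [20, 0, 15, 0, 0],
    [20, 0, 20, 0, 0],
    [20, 0, 10, 0, 0],
    [20, 0, 0, 0, 0],
    [20, 0, 0, 0, 0],
  ],
)

```text
time_s: 11.7
eef_pos: [0.4747, -0.2173, 0.1454]
orientation: [-90.0, -0.0, 88.2]
contact_force: [-0.2, 0.1, -0.1]
opening: 0.391
```

```bash
python3 - <<'E'
from h import *
s=env.read_state(); print(s['eef_pos'],s['orientation'],s['contact_force'],s['ft_torque'],s['joint_pos'].round(1)); print(delta(s,[.4740,-.2167,.1165]))
f=env.grab_frame('wrist'); save(f,'pics/wrist5.png')
f=env.grab_frame('scene'); cv2.imwrite('pics/s5.png',cv2.resize(f['image'][140:280,110:270,::-1],None,fx=4,fy=4,interpolation=cv2.INTER_CUBIC))
E
```

```text
[ 0.47471103 -0.21726534  0.14544679] [-9.00096443e+01 -1.15670826e-02  8.82023862e+01] [-0.20518749  0.12961884 -0.07021745] [-0.05043589  0.00198834 -0.0034667 ] [ 58.2  25.9 -45.6 110.5  23.   53.1  89.5]
[ 0.53691358 28.94677219  0.73329012]
```

View pics/wrist5.png

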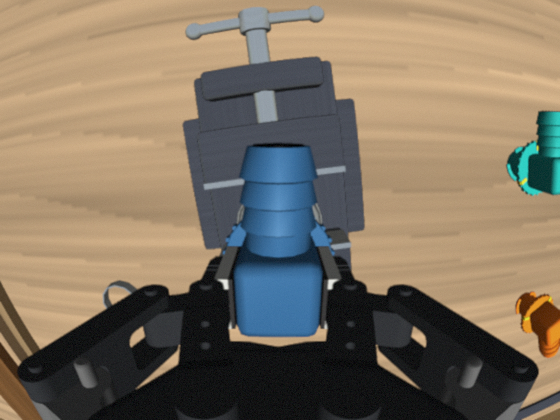

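View pics/s5.png

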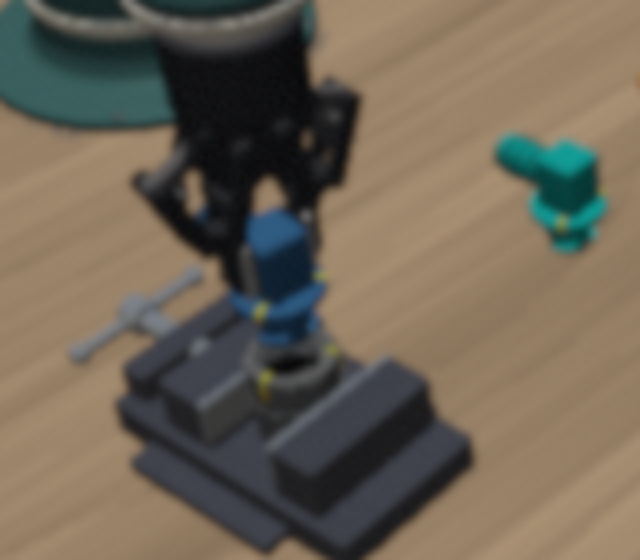

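Call:
drive_tool(
  series=[
    [20, 0.5, 8, 0.7, 0],
    [20, 0, 6, 0, 0],
    [20, 0, 4, 0, 0],
    [20, 0, 1, 0, 0],
    [20, 0, 1, 0, 0],
    [20, 0, 1, 0, 0],
    [20, 0, 1, 0, 0],
    [20, 0, 1, 0, 0],
    [20, 0, 0, 0, 0],
    [20, 0, 0, 0, 0],
  ],
)

```text
time_s: 13.05
eef_pos: [0.4738, -0.2168, 0.1223]
orientation: [-90.0, -0.0, 88.2]
contact_force: [-0.2, -0.7, -1.1]
opening: 0.392
```

```bash
cat > st.py <<'E'
from h import *
s=env.read_state(); print(s['time_s'],s['eef_pos'].round(5),s['orientation'].round(2),'F',s['contact_force'].round(2),'M',s['ft_torque'].round(3),s['joint_pos'].round(1)); print(delta(s,[.4740,-.2167,.1165]).round(2),s['opening'])
E
python3 st.py
```

```text
13.05 [ 0.47379 -0.21685  0.1223 ] [-90.    -0.    88.18] F [-0.15 -0.66 -1.1 ] M [ 0.019 -0.007  0.021] [ 57.   27.7 -44.4 111.5  24.9  50.6  87.9]
[ 0.15  5.8  -0.21] 0.3919331961155158
```

Call:
drive_tool(
  series=[
    [20, 0, 1, 0, 0],
    [20, 0, 1, 0, 0],
    [20, 0, 1, 0, 0],
    [20, 0, 1, 0, 0],
    [20, 0, 0.5, 0, 0],
    [20, 0, 0.5, 0, 0],
    [20, 0, 0.5, 0, 0],
    [20, 0, 0, 0, 0],
    [20, 0, 0, 0, 0],
    [20, 0, 0, 0, 0],
  ],
)

```text
time_s: 14.3
eef_pos: [0.4739, -0.2168, 0.1173]
orientation: [-90.0, 0.0, 88.2]
contact_force: [-3.9, 2.0, 10.0]
opening: 0.387
```

```bash
python3 st.py
```

```text
14.3 [ 0.47388 -0.21683  0.11728] [-9.000e+01  2.000e-02  8.818e+01] F [-3.93  2.03 10.02] M [ 0.314  0.982 -0.016] [ 56.7  28.1 -44.1 111.7  25.3  50.1  87.5]
[ 0.13  0.78 -0.11] 0.38704350207345384
```

Call:
drive_tool(
  series=[
    [20, 0, 0, 0, 0.035],
    [20, 0, 0.1, 0, 0.035],
    [20, 0, 0.1, 0, 0.035],
    [20, 0, 0.1, 0, 0.035],
    [20, 0, 0.1, 0, 0.035],
    [20, 0, 0.1, 0, 0.035],
    [20, 0, 0.1, 0, 0.035],
    [20, 0, 0.1, 0, 0.035],
    [20, 0, 0.1, 0, 0.035],
    [20, 0, 0.1, 0, 0.035],
  ],
)

```text
time_s: 15.55
eef_pos: [0.4744, -0.2171, 0.1163]
orientation: [-90.1, 0.0, 68.0]
contact_force: [2.0, -1.2, 5.7]
opening: 0.389
```

```bash
python3 st.py
```

```text
15.55 [ 0.47435 -0.21709  0.1163 ] [-90.08   0.    68.04] F [ 1.98 -1.24  5.68] M [-0.357 -0.322  0.013] [ 53.3  26.9 -39.4 111.9  22.4  49.   69.9]
[ 0.23 -0.2   0.47] 0.3892594767411111
```

Call:
drive_tool(
  series=[
    [20, 0, 0.09, 0, 0.026],
    [20, 0, 0.09, 0, 0.026],
    [20, 0, 0.09, 0, 0.026],
    [20, 0, 0.09, 0, 0.026],
    [20, 0, 0.09, 0, 0.026],
    [20, 0, 0.09, 0, 0.026],
    [20, 0, 0.08, 0, 0.026],
    [20, 0, 0.08, 0, 0.026],
    [20, 0, 0.08, 0, 0.026],
    [20, 0, 0.08, 0, 0.026],
  ],
)

```text
time_s: 16.8
eef_pos: [0.4744, -0.2171, 0.1155]
orientation: [-90.1, -0.0, 53.2]
contact_force: [1.1, -0.8, 4.7]
opening: 0.391
```

```bash
python3 st.py
```

```text
16.8 [ 0.4744  -0.21712  0.11546] [-9.008e+01 -2.000e-02  5.317e+01] F [ 1.1  -0.81  4.68] M [-0.407 -0.405  0.028] [ 50.6  26.  -36.  112.   20.3  48.2  56.8]
[ 0.09 -1.04  0.57] 0.3908662454720087
```

Call:
drive_tool(
  series=[
    [20, 0, 0.09, 0, 0.026],
    [20, 0, 0.09, 0, 0.026],
    [20, 0, 0.09, 0, 0.026],
    [20, 0, 0.09, 0, 0.026],
    [20, 0, 0.09, 0, 0.026],
    [20, 0, 0.09, 0, 0.026],
    [20, 0, 0.08, 0, 0.026],
    [20, 0, 0.08, 0, 0.026],
    [20, 0, 0.08, 0, 0.026],
    [20, 0, 0.08, 0, 0.026],
  ],
)

```text
time_s: 18.05
eef_pos: [0.4744, -0.2171, 0.1146]
orientation: [-90.1, -0.0, 38.3]
contact_force: [2.2, -2.4, 5.6]
opening: 0.391
```

```bash
python3 st.py
```

```text
18.05 [ 0.47444 -0.21713  0.11464] [-9.008e+01 -4.000e-02  3.827e+01] F [ 2.22 -2.4   5.59] M [-0.449 -0.458  0.028] [ 48.   25.3 -32.7 112.1  18.3  47.6  43.6]
[-0.08 -1.86  0.61] 0.3908956116590905
```

Call:
drive_tool(
  series=[
    [20, 0, 0.09, 0, 0.026],
    [20, 0, 0.08, 0, 0.026],
    [20, 0, 0.09, 0, 0.026],
    [20, 0, 0.08, 0, 0.026],
    [20, 0, 0.09, 0, 0.026],
    [20, 0, 0.08, 0, 0.026],
    [20, 0, 0.08, 0, 0.026],
    [20, 0, 0.08, 0, 0.026],
    [20, 0, 0.08, 0, 0.026],
    [20, 0, 0.08, 0, 0.026],
  ],
)

```text
time_s: 19.3
eef_pos: [0.4743, -0.2172, 0.1138]
orientation: [-90.1, -0.0, 23.4]
contact_force: [1.2, -2.4, 5.5]
opening: 0.386
```

```bash
python3 st.py
```

```text
19.3 [ 0.47433 -0.21723  0.1138 ] [-9.007e+01 -5.000e-02  2.337e+01] F [ 1.2  -2.38  5.45] M [-0.565 -0.308  0.011] [ 45.3  24.8 -29.3 112.2  16.3  47.   30.4]
[-0.09 -2.7   0.62] 0.3863671050344192
```

Call:
drive_tool(
  series=[
    [20, 0, 0.09, 0, 0.026],
    [20, 0, 0.08, 0, 0.026],
    [20, 0, 0.09, 0, 0.026],
    [20, 0, 0.08, 0, 0.026],
    [20, 0, 0.09, 0, 0.026],
    [20, 0, 0.08, 0, 0.026],
    [20, 0, 0.08, 0, 0.026],
    [20, 0, 0.08, 0, 0.026],
    [20, 0, 0.08, 0, 0.026],
    [20, 0, 0.08, 0, 0.026],
  ],
)

```text
time_s: 20.55
eef_pos: [0.4742, -0.2173, 0.113]
orientation: [-90.1, -0.1, 8.5]
contact_force: [1.1, -2.2, 7.0]
opening: 0.385
```

```bash
python3 st.py
```

```text
20.55 [ 0.47424 -0.21729  0.11302] [-9.005e+01 -5.000e-02  8.470e+00] F [ 1.15 -2.2   7.03] M [-0.551  0.083 -0.028] [ 42.6  24.2 -26.  112.3  14.4  46.5  17.1]
[-0.15 -3.48  0.62] 0.38541420235451895
```

Call:
drive_tool(
  series=[
    [20, 0, 0.06, 0, 0.018],
    [20, 0, 0.06, 0, 0.018],
    [20, 0, 0.06, 0, 0.018],
    [20, 0, 0.06, 0, 0.018],
    [20, 0, 0.05, 0, 0.018],
    [20, 0, 0.05, 0, 0.018],
    [20, 0, 0.05, 0, 0.018],
    [20, 0, 0.05, 0, 0.018],
    [20, 0, 0.05, 0, 0.018],
    [20, 0, 0.05, 0, 0.018],
  ],
)

```text
time_s: 21.8
eef_pos: [0.4742, -0.2172, 0.1125]
orientation: [-90.0, -0.1, -1.8]
contact_force: [0.5, -1.8, 9.7]
opening: 0.386
```

```bash
python3 st.py
```

```text
21.8 [ 0.47419 -0.21721  0.1125 ] [-9.004e+01 -5.000e-02 -1.830e+00] F [ 0.54 -1.79  9.71] M [-0.435  0.222  0.082] [ 40.8  23.9 -23.7 112.4  13.1  46.2   8. ]
[-0.2 -4.   0.5] 0.3861131927209831
```

Call:
drive_tool(
  series=[
    [20, 0, -0.1, 0, 0],
    [20, 0, -0.1, 0, 0],
    [20, 0, -0.1, 0, 0],
    [20, 0, -0.1, 0, 0],
    [20, 0, 0, 0, 0],
    [20, 0, 0, 0, 0],
    [20, 0, 0, 0, 0],
    [20, 0, 0, 0, 0],
    [20, 0, 0, 0, 0],
    [20, 0, 0, 0, 0],
  ],
)

```text
time_s: 23.05
eef_pos: [0.4741, -0.2172, 0.1127]
orientation: [-90.0, -0.0, -1.8]
contact_force: [0.4, -2.4, 6.7]
opening: 0.39
```

```bash
python3 st.py
```

```text
23.05 [ 0.47413 -0.21719  0.11274] [-9.003e+01 -5.000e-02 -1.800e+00] F [ 0.38 -2.37  6.72] M [-0.508 -0.059  0.04 ] [ 40.8  23.9 -23.7 112.4  13.1  46.2   8. ]
[-0.14 -3.76  0.49] 0.3898404710999665
```

Call:
drive_tool(
  series=[
    [20, 0, 0, 0, 0.02],
    [20, 0, 0, 0, 0.02],
    [20, 0, 0, 0, 0.02],
    [20, 0, 0, 0, 0.02],
    [20, 0, 0, 0, 0.02],
    [20, 0, 0, 0, 0.02],
    [20, 0, 0, 0, 0.02],
    [20, 0, 0, 0, 0.02],
    [20, 0, 0, 0, 0.02],
    [20, 0, 0, 0, 0],
  ],
)

```text
time_s: 24.3
eef_pos: [0.4739, -0.2168, 0.1124]
orientation: [-90.0, -0.0, -12.1]
contact_force: [0.4, -0.1, 5.3]
opening: 0.39
```

```bash
python3 st.py
```

```text
24.3 [ 0.47394 -0.21681  0.11243] [-9.000e+01 -1.000e-02 -1.211e+01] F [ 0.39 -0.14  5.27] M [-0.036 -0.26   0.042] [ 38.9  23.6 -21.5 112.5  11.8  46.   -1.2]
[ 0.04 -4.07  0.12] 0.38958226562012566
```

Call:
drive_tool(
  series=[
    [20, 0, 0.05, 0, 0.026],
    [20, 0, 0.05, 0, 0.026],
    [20, 0, 0.05, 0, 0.026],
    [20, 0, 0.05, 0, 0.026],
    [20, 0, 0.05, 0, 0.026],
    [20, 0, 0.05, 0, 0.026],
    [20, 0, 0.05, 0, 0.026],
    [20, 0, 0.05, 0, 0.026],
    [20, 0, 0.05, 0, 0.026],
    [20, 0, 0.05, 0, 0.026],
  ],
)

```text
time_s: 25.55
eef_pos: [0.4739, -0.2166, 0.1118]
orientation: [-90.0, 0.0, -27.1]
contact_force: [4.6, 3.9, 2.5]
opening: 0.388
```

```bash
python3 st.py
```

```text
25.55 [ 0.4739  -0.21656  0.11179] [-89.98   0.   -27.06] F [4.55 3.86 2.55] M [ 1.032 -0.897  0.281] [ 36.3  23.3 -18.2 112.6   9.9  45.6 -14.6]
[ 0.15 -4.71 -0.07] 0.3879088932482085
```

Call:
drive_tool(
  series=[
    [20, 0, 0.1, 0, 0],
    [20, 0, 0.1, 0, 0],
    [20, 0, 0.1, 0, 0],
    [20, 0, 0.1, 0, 0],
    [20, 0, 0, 0, 0],
    [20, 0, 0, 0, 0],
    [20, 0, 0, 0, 0],
    [20, 0, 0, 0, 0],
    [20, 0, 0, 0, 0],
    [20, 0, 0, 0, 0],
  ],
)

```text
time_s: 26.8
eef_pos: [0.4739, -0.2167, 0.1117]
orientation: [-90.0, -0.0, -27.0]
contact_force: [1.5, 3.8, 9.4]
opening: 0.39
```

```bash
python3 st.py
```

```text
26.8 [ 0.47387 -0.21671  0.11167] [-89.99  -0.   -27.01] F [1.46 3.83 9.4 ] M [ 1.305 -0.386  0.043] [ 36.3  23.3 -18.2 112.6   9.9  45.6 -14.5]
[ 0.11 -4.83  0.07] 0.3896119481379294
```

Call:
drive_tool(
  series=[
    [20, 0, 0.1, 0, 0],
    [20, 0, 0.1, 0, 0],
    [20, 0, 0.1, 0, 0],
    [20, 0, 0, 0, 0],
    [20, 0, 0, 0, 0],
    [20, 0, 0, 0, 0],
    [20, 0, 0, 0, 0],
    [20, 0, 0, 0, 0],
    [20, 0, 0, 0, 0],
    [20, 0, 0, 0, 0],
  ],
)

```text
time_s: 28.05
eef_pos: [0.4739, -0.2167, 0.1116]
orientation: [-90.0, -0.0, -27.0]
contact_force: [-0.0, 5.3, 12.6]
opening: 0.389
```

```bash
python3 st.py
```

```text
28.05 [ 0.47389 -0.21675  0.11156] [-9.000e+01 -1.000e-02 -2.701e+01] F [-0.02  5.26 12.62] M [ 1.308 -0.043  0.057] [ 36.3  23.3 -18.2 112.6  10.   45.6 -14.5]
[ 0.07 -4.94  0.09] 0.3889345276707938
```

Call:
drive_tool(
  series=[
    [20, 0, 0.1, 0, 0],
    [20, 0, 0.1, 0, 0],
    [20, 0, 0.1, 0, 0],
    [20, 0, 0.1, 0, 0],
    [20, 0, 0, 0, 0],
    [20, 0, 0, 0, 0],
    [20, 0, 0, 0, 0],
    [20, 0, 0, 0, 0],
    [20, 0, 0, 0, 0],
    [20, 0, 0, 0, 0],
  ],
)

```text
time_s: 29.3
eef_pos: [0.4739, -0.2167, 0.1113]
orientation: [-90.0, -0.0, -27.0]
contact_force: [0.4, 5.1, 15.5]
opening: 0.394
```

```bash
python3 st.py
```

```text
29.3 [ 0.47392 -0.21674  0.11126] [-9.000e+01 -1.000e-02 -2.701e+01] F [ 0.43  5.07 15.54] M [1.35  0.111 0.031] [ 36.3  23.3 -18.2 112.6  10.   45.6 -14.6]
[ 0.06 -5.24  0.08] 0.39352216990458383
```

Call:
drive_tool(
  series=[
    [20, 0, -0.3, 0, 0],
    [20, 0, -0.3, 0, 0],
    [20, 0, -0.3, 0, 0],
    [20, 0, 0.1, 0, 0.038],
    [20, 0, 0.1, 0, 0.038],
    [20, 0, 0.1, 0, 0.038],
    [20, 0, 0.1, 0, 0.038],
    [20, 0, 0.1, 0, 0.038],
    [20, 0, 0.1, 0, 0.038],
    [20, 0, 0, 0, 0],
  ],
)

```text
time_s: 30.55
eef_pos: [0.474, -0.2166, 0.1111]
orientation: [-90.0, -0.0, -40.1]
contact_force: [2.8, 4.3, 4.0]
opening: 0.384
```

```bash
python3 st.py
```

```text
30.55 [ 0.47397 -0.21662  0.11106] [-89.98  -0.   -40.11] F [2.78 4.29 4.01] M [ 1.147 -0.885  0.063] [ 33.9  23.  -15.4 112.7   8.4  45.3 -26.3]
[ 0.08 -5.44 -0.04] 0.38424365072852285
```

Call:
drive_tool(
  series=[
    [20, 0, 0.1, 0, 0],
    [20, 0, 0.1, 0, 0],
    [20, 0, 0.1, 0, 0],
    [20, 0, 0.1, 0, 0],
    [20, 0, 0.1, 0, 0],
    [20, 0, 0, 0, 0],
    [20, 0, 0, 0, 0],
    [20, 0, 0, 0, 0],
    [20, 0, 0, 0, 0],
    [20, 0, 0, 0, 0],
  ],
)

```text
time_s: 31.8
eef_pos: [0.474, -0.2166, 0.111]
orientation: [-90.0, -0.0, -40.1]
contact_force: [2.0, 5.7, 11.4]
opening: 0.39
```

```bash
python3 st.py
```

```text
31.8 [ 0.47402 -0.21664  0.11096] [-8.998e+01 -1.000e-02 -4.008e+01] F [ 1.98  5.7  11.42] M [ 1.4   -0.32   0.067] [ 33.9  23.1 -15.4 112.7   8.4  45.3 -26.3]
[ 0.02 -5.54 -0.05] 0.38955954450454927
```

Call:
drive_tool(
  series=[
    [20, 0, 0.1, 0, 0],
    [20, 0, 0.1, 0, 0],
    [20, 0, 0.1, 0, 0],
    [20, 0, 0, 0, 0],
    [20, 0, 0, 0, 0],
    [20, 0, 0, 0, 0],
    [20, 0, 0, 0, 0],
    [20, 0, 0, 0, 0],
    [20, 0, 0, 0, 0],
    [20, 0, 0, 0, 0],
  ],
)

```text
time_s: 33.05
eef_pos: [0.474, -0.2167, 0.1108]
orientation: [-90.0, -0.0, -40.1]
contact_force: [-0.6, 5.5, 16.9]
opening: 0.392
```

```bash
python3 st.py
```

```text
33.05 [ 0.47403 -0.21672  0.11084] [-8.998e+01 -2.000e-02 -4.009e+01] F [-0.56  5.49 16.93] M [ 1.51   0.021 -0.04 ] [ 33.9  23.1 -15.4 112.7   8.4  45.3 -26.3]
[-0.03 -5.66 -0.01] 0.3921311684133571
```

Call:
drive_tool(
  series=[
    [20, 0, -0.2, 0, 0],
    [20, 0, -0.2, 0, 0],
    [20, 0, -0.2, 0, 0],
    [20, 0, -0.1, 0, 0],
    [20, 0, 0, 0, 0],
    [20, 0, 0, 0, 0],
    [50, 0, 0, 0, 0],
    [70, 0, 0, 0, 0],
    [80, 0, 0, 0, 0],
    [80, 0, 0, 0, 0],
  ],
)

```text
time_s: 34.3
eef_pos: [0.4736, -0.2169, 0.1109]
orientation: [-90.0, 0.0, -40.1]
contact_force: [-0.5, -0.0, -0.6]
opening: 0.796
```

```bash
python3 st.py; python3 - <<'E'
from h import *
f=env.grab_frame('wrist'); save(f,'pics/wrist6.png')
E
```

```text
34.3 [ 0.47361 -0.21692  0.11088] [-9.001e+01  2.000e-02 -4.006e+01] F [-0.46 -0.02 -0.55] M [ 0.002 -0.003  0.026] [ 33.9  23.1 -15.4 112.7   8.4  45.3 -26.2]
[ 0.15 -5.62  0.42] 0.7958614135366475
```

View pics/wrist6.png

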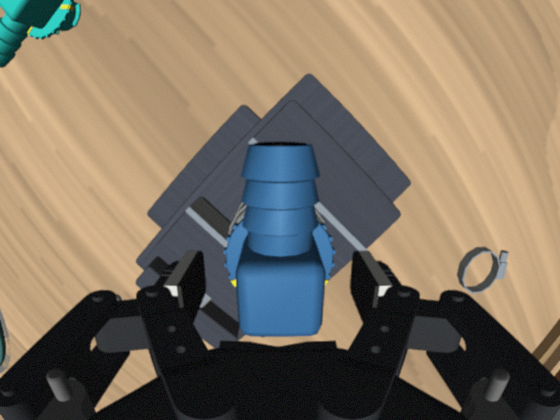

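Call:
drive_tool(
  series=[
    [100, 0, 0, 0, 0],
    [100, 0, 0, 0, 0],
    [100, 0, -10, 0, 0],
    [100, 0, -20, 0, 0],
    [100, 0, -30, 0, 0],
    [100, 0, -30, 0, 0],
    [100, 0, -30, 0, 0],
    [100, 0, 0, 0, 0],
    [100, 0, 0, 0, 0],
    [100, 0, 0, 0, 0],
  ],
)

```text
time_s: 35.6
eef_pos: [0.4734, -0.2167, 0.2303]
orientation: [-90.0, 0.1, -40.0]
contact_force: [0.7, -0.3, -0.5]
opening: 0.997
```

```bash
python3 st.py; python3 - <<'E'
from h import *
s=env.read_state()
f=env.grab_frame('wrist'); save(f,'pics/wrist7.png')
for l in('elbow','mouth'): print(l,[(np.round(d['position'],4).tolist(),round(d['p'],2)) for d in env.pinpoint(l,f)])
P=cloud_fish(f);H=hsv(f)
c0=np.array([.4738,-.2168]); yaw=np.radians(s['orientation'][2]); ex=np.array([np.cos(yaw),np.sin(yaw)]); ez=np.array([-np.sin(yaw),np.cos(yaw)])
m=(H[...,0]>95)&(H[...,0]<128)&(H[...,1]>110)&(np.linalg.norm(P[...,:2]-c0,axis=-1)<.075)
z=P[m][:,2]; zt=np.percentile(z,97); hd=m&(P[...,2]>zt-.004); q=P[hd]; zt=np.median(q[:,2]); print('head top z',zt,'expect',.1110-.0404+.078)
q=P[m&(abs(P[...,2]-zt)<.003)]; A=np.c_[q[:,:2],np.ones(len(q))]; co=np.linalg.lstsq(A,q[:,2],rcond=None)[0]; print('tilt',co[:2],cv2.minAreaRect((q[:,:2]*1000).astype(np.float32)))
q=P[m&(P[...,2]<zt-.004)&(P[...,2]>zt-.025)]; a=(q[:,:2]-c0)@ex*1e3; b=(q[:,:2]-c0)@ez*1e3
L=[]
for lo in range(20,56,6):
    k=(b>lo)&(b<lo+6); L.append((lo+3,(a[k].min()+a[k].max())/2))
L=np.array(L); print('barb slope deg',np.degrees(np.polyfit(L[:,0],L[:,1],1)[0]))
E
```

```text
35.6 [ 0.4734  -0.2167   0.23026] [-9.002e+01  7.000e-02 -4.005e+01] F [ 0.69 -0.25 -0.45] M [ 0.008  0.006 -0.048] [ 35.6  14.1 -16.7 106.8   4.6  59.8 -23. ]
[  0.61 113.76   0.42] 0.9971716750775543
elbow [([0.4734, -0.2187, 0.0709], 0.63), ([0.4431, 0.0424, -0.0009], 0.57)]
mouth []
head top z 0.37283219456896705 expect 0.1486
tilt [ 0.14839258 -0.04821881] ((514.4951171875, -167.18048095703125), (0.0, 0.0), 0.0)Traceback (most recent call last):
  File "<stdin>", line 13, in <module>
    return umr_minimum(a, axis, None, out, keepdims, initial, where)
ValueError: zero-size array to reduction operation minimum which has no identity
```

View pics/wrist7.png

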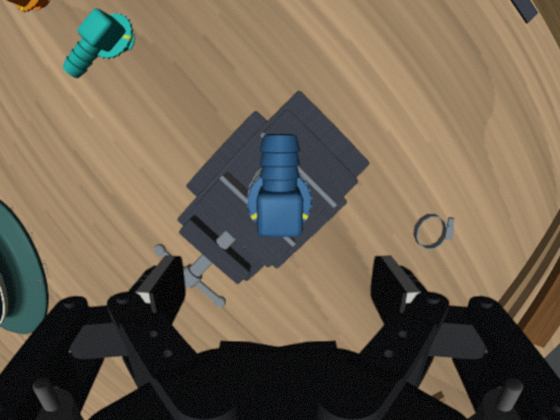

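```bash
python3 - <<'E'
from h import *
s=env.read_state()
f=env.grab_frame('wrist')
P=cloud_fish(f);H=hsv(f)
c0=np.array([.4738,-.2168]); yaw=np.radians(s['orientation'][2]); ex=np.array([np.cos(yaw),np.sin(yaw)]); ez=np.array([-np.sin(yaw),np.cos(yaw)])
m=(H[...,0]>95)&(H[...,0]<128)&(H[...,1]>110)&(np.linalg.norm(P[...,:2]-c0,axis=-1)<.075)&(P[...,2]<.18)
q=P[m&(P[...,2]>.1455)&(np.linalg.norm(P[...,:2]-c0,axis=-1)<.016)]; print('head z',np.median(q[:,2]),'expect .1486')
A=np.c_[q[:,:2],np.ones(len(q))]; print('tilt',np.linalg.lstsq(A,q[:,2],rcond=None)[0][:2])
q=P[m&(P[...,2]>.12)]; a=(q[:,:2]-c0)@ex*1e3; b=(q[:,:2]-c0)@ez*1e3
L=np.array([(lo+3,(a[k].min()+a[k].max())/2) for lo in range(20,56,6) for k in [(b>lo)&(b<lo+6)] if k.any()])
print(L.round(1),np.degrees(np.polyfit(L[:,0],L[:,1],1)[0]/1))
E
```

```text
head z 0.1483086064685596 expect .1486
tilt [-0.01585604 -0.01600436]
[[23.   0.1]
 [29.  -0.2]
 [35.   0.1]
 [41.   0.1]
 [47.   0.1]
 [53.   0.5]] 0.8775412132190047
```

```bash
python3 -c "
from bench import env
print(env.job_done()); print(env.read_state()['time_s'])"
```

```text
the job is handed in; nothing more can be done
None
the job is handed in; nothing more can be done
```

I screwed the blue elbow into the coupling until it met the washer, gave it about an eighth of a turn more, let go, and handed the job in at about 36 s. My estimate of the washer force is about 16–17 N, inside the 11–24.5 N band. It comes from the wrist force and the thread geometry, because nothing measures the washer directly.

- **Grip and start:** I gripped the elbow across its side faces and dropped it in with the barb about 11° anticlockwise of a tick.
- **Screwing down:** I turned it clockwise about 128° in all. It met the washer at about 15 mm below the mouth. I stopped about 45° after the point where I reckon the thread began to squeeze it.
- **Force checks:** Pushing down 13° before the final angle, the push stiffness dropped at about 12 N. At the final angle it was still stiff at 17 N, which fits the estimate but does not prove it. Wrist force readings taken while the elbow was floating in the thread disagreed by 1–2 N. The highest push I read was about 17 N.
- **After letting go:**
  - The barb had turned by less than 1°.
  - The head top measured 148.3 mm high against 148.6 mm expected, with tilt about 0.02 rad.
  - The network put the elbow about 2 mm from the coupling's axis, which is within its own error.
  - The gripper was open and about 80 mm clear.
- **Bystanders:** The hose clamp looked unmoved in the last picture. I did not measure the glue bottle or screwdriver again, but the arm never went near them at bench height.

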